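# Click a pump module onto its bench dock and keep it pressed home

## Robot

A 7-joint arm with a two-finger parallel gripper is mounted at the origin on a cart in front of the work surface, level with it; the furniture and walls round the work are solid. World frame = base frame: x ahead of the robot, y to its left, z up, the work surface at z = 0. Lengths are in m, angles in rad, forces in N, time in s.
With the tool pointing down it reaches from about 0.4 to 0.85 m from the base axis. Payload 4.4 kg.
Tool frame: the origin (TCP) lies between the finger pads; the fingertips stand robot.tcp_to_tips ahead of it and the grasp point (between the pads) lies 8 mm behind it (robot.tcp_to_tips is the distance from the TCP to the fingertips, in m); z points along the fingers, y is the line along which they close (so a half turn about z gives the same grasp; the last joint's range is limited). The gripper opens to 94 mm and grips with 3 to 60 N. Pads are 16 mm wide; open, the fingers measure 119 mm over their backs; the gripper's body (75 mm by 177 mm) begins 78 mm behind the grasp point.
Start: joints at [-1.278, 0.628, 0.038, 1.517, -0.027, 0.996, -0.02], TCP at [0.228, 0.609, 0.216] pointing down, gripper open.
Joint ranges: [-3.06, 3.06], [-0.37, 2.12], [-1.25, 1.32], [0.18, 2.47], [-1.1, 4.24], [0.23, 1.98], [-2.94, 2.94]. Speed limits (rad/s): [2.57, 2.57, 3.14, 3.14, 3.14, 3.14, 3.14].

## Interface

Orientations are given as a unit quaternion [x, y, z, w].
In Python, from station import robot, eyes, cut_out, tip_of gives the robot as it stands.
- The arm moves only by the tool apply_moves, never from a script. Its argument "plan" is a list of rows, each an object of numbers: "dx", "dy", "dz": the shift along the tool's x, y, z in mm; "wx", "wy", "wz": the turn, a rotation vector about the tool's x, y, z in rad; "claw": the gripper command: -1 is fully open, 1 is shut, values between are in proportion. A call has 1 to 12 rows; each row shifts and turns the commanded pose from where the row before left it, along the tool's axes as they then stand; what a row does not reach is not made up. A row lasts 1/12 s, in which the tool goes at most 41.7 mm and 7.16 degrees, less where a joint would pass 70% of its speed; a pose out of reach is approached as far as the arm can. A call is refused whole if a number of a shift passes 41.7 or a number of a turn 0.125, either way. A call with a gripper value outside its range is refused whole. The fingers move at their own pace and stop on an object; the grip force is fixed at half the most. Time passes only in rows, so rows that do not move let the fingers close. It gives the time, the measured TCP pose, the force, the opening and the grip force at its end, in the units of the state.
- robot.observe(): the state, without advancing time (a new reading comes with each control period).
- eyes.capture(name): name is "scene" or "top" or "wrist"; returns a dict with "image" (400x640x3 uint8, red, green, blue), "vfov" (degrees; the focal length in pixels is half the picture's height over the tangent of half this angle, whatever the lens; pixels are square), "cx", "cy" (the principal point, pixels), "k1" (the pictures are not rectified: a ray, as slopes to the right and down, at radius r is drawn at 1 + k1 r^2 times it, then the intrinsics apply), "R" (3x3) and "t" (3): a world point X has camera coordinates R X + t; the wrist camera has in their place "mount" (4x4, takes a point from camera to tool coordinates, whose origin is the TCP and whose axes are the flange's). Camera axes: x right, y down, z forward; pixel columns grow to the right and rows downward; lengths in m; the calibration is good to about 2 mm. A picture is of the moment at which its call begins: read the wrist's pose just before it. There is no depth.
- robot.finish_job(): hands the job in; it is judged then, once.
Trained networks look in a picture, given as the dict that the camera call returned (one of the last four; its "shot" number tells which), for a name from the list of things; names that differ only in an ending like _2 or _b are one class to them, and where a whole thing is asked for, a point or a joint stands for the part that bears it (a point fixed in the world has none). Each returns a list of dicts, best first, with "conf" (0 to 1); they miss things now and then, are a little off and sometimes report something else, mostly with a low value. They report only what shows in the picture. A call takes as long as a camera call. They do not tell look-alikes from the thing itself.
- cut_out(picture, target): "mask" (400x640 bool, what is visible of it).
- tip_of(picture, target): "position" ([x, y, z] in m, in world coordinates, good to about 4 mm: a listed point, or the origin of a listed thing).
The state is a dict: "time": time; "qpos": joint angles; "qvel": joint speeds; "joint_efforts": joint torques, N m; "tool_pos": TCP position; "ee_rot": TCP orientation; "ft_force": force on the tool from outside, world axes, zero at the start; "torque": the same for the moment, N m; "opening": opening from 0.0 (shut) to 1.0 (fully open); "grasp_force": force on a finger pad.
Only numpy, scipy, OpenCV 4.12 (cv2) and the standard library are available. Lean on these libraries where they do the work, as an engineer would, in place of code of your own. Each camera call takes 0.05 s, during which the arm holds its last target. There are 200 camera calls.

## Task

Pull the black dust cap off the connector in the middle of the empty clip-on dock and leave it in the steel parts dish. Then set the pump module that stands on the grey foot plate squarely on that dock and press it straight down past the click of the two snap arms until it is fully home, and finish there: still hold the pump and keep pressing it firmly down on the dock (I will lock the dock while you press), do not let go. Leave the multimeter, screwdriver and blue sensor clip where they lie.

Things in the scene. Friction and masses are not known exactly. Their poses are not given: they have to be found in the camera images.
- clip_dock: Empty clip-on dock: white plate 136 (x) x 108 (y) x 14 mm, screwed to the bench. Origin: centre of its underside, z up. White guides locate the foot with 1.5 mm play: an end wall at each x end and two posts on each y side, 20 mm above the plate, with flared lips that catch it up to 5 mm off centre. A black connector 26 x 18 mm stands 14 mm up from the middle, under the dust cap at first.
- dock_seat (a point): Middle of the dock's seat (the plate's top face), 14 mm above the bench; axes as the dock's. The foot's underside rests here, centred, when the pump is home.
- snap_right (a joint): Grey snap arm in the middle of the dock's -y side (snap_left: +y side), 40 mm wide, top 50 mm above the bench; its ramped hook reaches in to 28.5 mm from the middle, 7.5 mm over the seat. Angle in rad: 0 at rest, grows outwards, about 0.2 as the foot's flange passes the hook.
- snap_left (a joint): Arm at the dock's +y side, as snap_right. The foot starts to push the arms about 20 mm above the seat; force rises to some 12 to 22 N in all (weight included) at 6 mm, eases to about half while the flange rubs past the hooks, and falls to nothing with the click about 2 mm above the seat, where the arms spring back to 0; then it goes freely to the seat.
- dust_cap: Black dust cap on the dock's connector, 34 x 26 x 38 mm, 30 g. Origin: centre of its underside, which rests on the seat; x, y as the dock's at the start. Skirt 18 mm high; above it an upright pull tab 10 mm thick (x), 22 mm long (y), 20 mm high: grip it across x from above (the arms are in the way across y). Spring balls hold it; a straight pull up of 6 to 20 N frees it; clear after 15 mm.
- cap_tab (a point): Middle of the cap's pull tab, 28 mm above the cap's underside, 10 mm below its top.
- parts_dish: Round steel parts dish with a few screws in it, 98 mm across the rim, 18 mm high, 120 g, loose on the bench. Origin: centre of its underside. Its flat inner floor is 3 mm up and about 64 mm across.
- pump_foot: White pump module fixed on a grey foot plate: one loose piece, 143 mm high, 0.4 to 0.6 kg. Origin: centre of the foot's underside; x along its length, y across, z up. Foot 98 mm long, 18 mm high, 54 mm wide; its lowest 6 mm is a flange 64 mm wide that the hooks catch; a window 42 x 32 mm passes over the connector. It fits either way round, x along the dock's x. Other pumps have no such foot.
- pump_grip (a point): Middle of the pump's body, 100 mm above the foot's underside, where its flat sides are 54 mm apart (y = +-27 mm): grip here across y, from above. The body is 102 mm long in x.
- meter: Orange and dark multimeter, 145 x 72 x 41 mm, lying at the front right; to be left alone. Origin: centre of its underside.
- driver: Blue screwdriver, 190 mm long, lying at the front; to be left alone. Origin: centre of its underside.
- clip: Blue and grey finger sensor clip, 55 x 22 x 23 mm, lying at the front; to be left alone. Origin: centre of its underside.
Mind the look-alikes: they are no part of the job. What is shaped like the dust_cap but purple is not meant.

How it is judged:
By the outcome, as a careful person would: the job done as asked, in the order asked, and still so for the second after the job is handed in, while the arm keeps its last pose, push and grip.
It also fails if it takes over 72 s, if anything falls off the work surface, if the arm or the gripper's body presses on something with over 40 N, if the wrist force passes 120 N, or if a joint passes its speed limit or range.

## Working session

There is one attempt and no reset: what is moved stays moved. The work goes in short steps, Python scripts to look and compute and a tool call to move; the robot and the scene stay as the last step left them, time stands still between calls to the robot, and variables do not carry over. Pictures are saved under pics/ and viewed, at most 10 in all, crops included, and the job is handed in when it is done.

Besides the shell and the picture viewer there is one more tool, called after "Request:" by a JSON object that holds its "op" and its "data". apply_moves: Moves the arm, as the interface text tells. Its arguments: {"type":"object","properties":{"plan":{"type":"array"}},"required":["plan"]}

```bash
ls; mkdir -p pics
cat > h.py <<'E'
import numpy as np, cv2
from station import robot, eyes, cut_out, tip_of
from scipy.spatial.transform import Rotation as Ro
def cap(n,save=None):
    s=robot.observe(); p=eyes.capture(n)
    if n=="wrist":
        T=np.eye(4);T[:3,:3]=Ro.from_quat(s["ee_rot"]).as_matrix();T[:3,3]=s["tool_pos"]
        M=np.linalg.inv(T@np.array(p["mount"]))
        p["_R"],p["_t"]=M[:3,:3],M[:3,3]
    else: p["_R"],p["_t"]=np.array(p["R"]),np.array(p["t"])
    if save: cv2.imwrite("pics/"+save,p["image"][:,:,::-1])
    return p
def f(p): return 200/np.tan(np.radians(p["vfov"])/2)
def proj(p,X):
    c=p["_R"]@np.array(X)+p["_t"]; s=c[:2]/c[2]; s=s*(1+p["k1"]*(s@s))
    return s*f(p)+[p["cx"],p["cy"]]
def ray(p,uv,z):
    d=(np.array(uv)-[p["cx"],p["cy"]])/f(p); s=d.copy()
    for _ in range(20): s=d/(1+p["k1"]*(s@s))
    w=p["_R"].T@np.array([*s,1]); o=-p["_R"].T@p["_t"]
    return o+w*(z-o[2])/w[2]
E
python3 - <<'E'
from h import *
s=robot.observe(); print({k:np.round(v,3) for k,v in s.items()}, robot.tcp_to_tips)
for n in ("scene","top"):
    p=cap(n,n+".png")
    for t in ("clip_dock","dock_seat","cap_tab","dust_cap","parts_dish","pump_foot","pump_grip","meter","driver","clip"):
        print(n,t,[(np.round(d["position"],3).tolist(),round(d["conf"],2),proj(p,d["position"]).round().tolist()) for d in tip_of(p,t)][:4])
E
```

```text
pics
{'time': np.float64(0.0), 'qpos': array([-1.278,  0.629,  0.038,  1.518, -0.027,  0.996, -0.02 ]), 'qvel': array([ 0.   ,  0.003, -0.   , -0.   ,  0.001, -0.002, -0.002]), 'joint_efforts': array([-1.0000e-03, -5.4973e+01,  1.1430e+00, -1.8663e+01, -5.2000e-02,
        2.4000e-02,  0.0000e+00]), 'tool_pos': array([0.228, 0.608, 0.216]), 'ee_rot': array([ 0.178,  0.984, -0.001, -0.   ]), 'ft_force': array([ 0.953, -0.529,  0.495]), 'torque': array([-0.033,  0.003, -0.012]), 'grasp_force': np.float64(0.0), 'opening': np.float64(0.999)} 0.011
scene clip_dock [([0.507, -0.345, -0.001], 0.69, [366.0, 249.0])]
scene dock_seat [([0.506, -0.344, 0.013], 0.86, [366.0, 244.0])]
scene cap_tab [([0.431, -0.118, 0.028], 0.82, [262.0, 216.0]), ([0.505, -0.345, 0.04], 0.78, [368.0, 235.0])]
scene dust_cap [([0.508, -0.347, 0.012], 0.65, [368.0, 245.0]), ([0.43, -0.125, 0.002], 0.58, [265.0, 227.0])]
scene parts_dish [([0.561, -0.197, 0.001], 0.83, [324.0, 211.0])]
scene pump_foot [([0.536, -0.034, -0.001], 0.92, [265.0, 193.0])]
scene pump_grip [([0.532, -0.036, 0.103], 0.64, [263.0, 158.0])]
s
[... 383 characters left out ...]
.0])]
top dock_seat [([0.507, -0.348, 0.015], 0.84, [360.0, 191.0])]
top cap_tab [([0.428, -0.117, 0.025], 0.64, [271.0, 223.0])]
top dust_cap [([0.507, -0.349, 0.012], 0.6, [360.0, 191.0]), ([0.425, -0.12, 0.002], 0.44, [273.0, 225.0])]
top parts_dish [([0.559, -0.197, -0.0], 0.86, [302.0, 173.0])]
top pump_foot []
top pump_grip [([0.538, -0.032, 0.097], 0.61, [230.0, 177.0])]
top meter [([0.375, -0.482, 0.001], 0.77, [412.0, 241.0])]
top driver [([0.366, -0.189, 0.002], 0.8, [300.0, 247.0]), ([0.509, -0.346, 0.015], 0.32, [359.0, 190.0]), ([0.532, -0.033, 0.002], 0.22, [240.0, 185.0])]
top clip [([0.373, -0.34, -0.001], 0.62, [357.0, 243.0]), ([0.506, -0.345, 0.001], 0.26, [358.0, 192.0])]
```

Run:
```python
import cv2
a=cv2.imread("pics/scene.png"); b=cv2.imread("pics/top.png")
cv2.imwrite("pics/crop.png",cv2.vconcat([cv2.resize(a[120:345,190:490],(800,600))[:0+600],])) 
cv2.imwrite("pics/topc.png",cv2.resize(b[110:290,190:460],(800,533)))
```

```text
(no output)
```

View pics/scene.png

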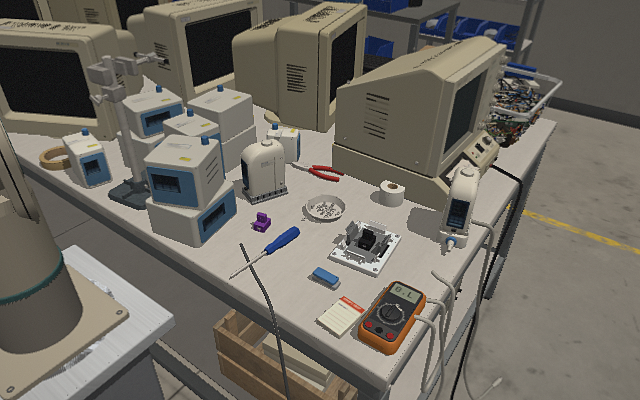

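View pics/crop.png

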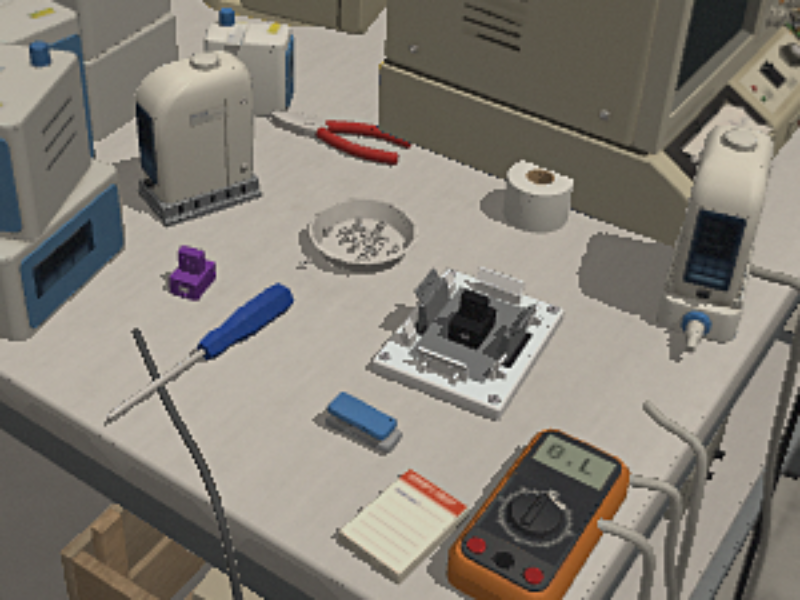

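View pics/topc.png

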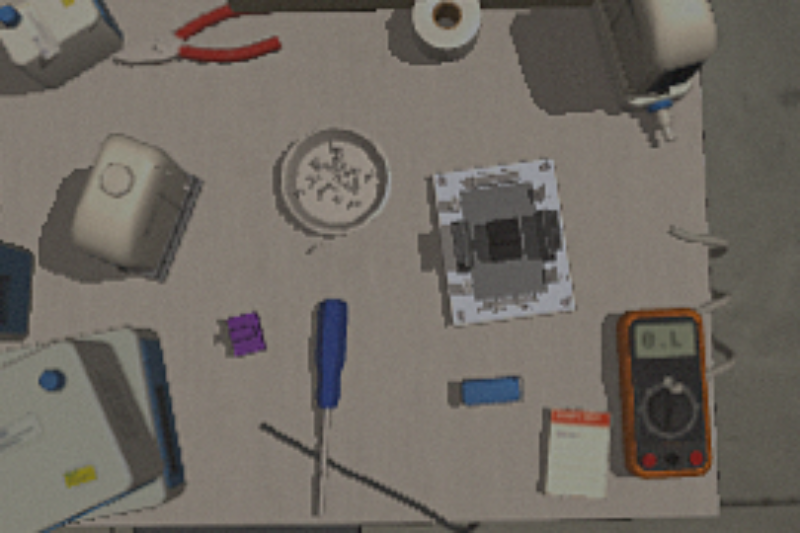

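The scene shows the black cap on the dock at about (367,238), with the purple look-alike at (262,221). The wanted pump, with the grey foot, is at (264,170). The other pumps are at (462,205), which has no foot, and (190,180) and (285,140), which are blue and white. The dish is at (324,208). I choose the black cap on the dock and the white pump on the grey foot. Next I check the obstacles along the way and the yaws.

Run:
```python
from h import *
p=cap("top"); cv2.imwrite("pics/topfull.png",p["image"][:,:,::-1])
# dock corners in topc crop px -> full
k=270/800
def uv(x,y): return (190+x*k,110+y*k)
c={"dTL":(430,172),"dTR":(553,159),"dBL":(452,326),"dBR":(576,309)}
for n,q in c.items(): print(n,ray(p,uv(*q),0.014).round(3))
for n,q in {"pumpfoot far":(203,178),"near":(160,280)}.items(): print(n,ray(p,uv(*q),0.01).round(3))
s=cap("scene")
for n,q in {"stackbot":(185,242),"stackbotR":(235,205),"stackbotL":(148,222)}.items(): print(n,ray(s,q,0).round(3))
for z in(0.15,0.2,0.25,0.3): print(z,ray(s,(190,160),z).round(3), "top", ray(p,(205,250),z).round(3))
print("base",proj(s,[0,0,0]),proj(p,[0,0,0]), "tcp",proj(s,robot.observe()["tool_pos"]),proj(p,robot.observe()["tool_pos"]))
print("camS",-s["_R"].T@s["_t"],"camT",-p["_R"].T@p["_t"])
```

```text
dTL [ 0.568 -0.286  0.014]
dTR [ 0.577 -0.394  0.014]
dBL [ 0.433 -0.302  0.014]
dBR [ 0.445 -0.41   0.014]
pumpfoot far [ 0.569 -0.085  0.01 ]
near [ 0.479 -0.046  0.01 ]
stackbot [ 0.29  -0.022  0.   ]
stackbotR [ 0.452 -0.011  0.   ]
stackbotL [0.286 0.098 0.   ]
0.15 [0.371 0.023 0.15 ] top [0.367 0.012 0.15 ]
0.2 [ 0.318 -0.049  0.2  ] top [ 0.369 -0.005  0.2  ]
0.25 [ 0.265 -0.121  0.25 ] top [ 0.371 -0.022  0.25 ]
0.3 [ 0.212 -0.193  0.3  ] top [ 0.373 -0.039  0.3  ]
base [ 43.05488042 325.32525863] [229.89798732 388.29264574] tcp [-23.94520533  84.35608194] [-52.74098541 312.95469906]
camS [-0.13696408 -0.66814278  0.63076583] camT [ 0.39894907 -0.25734051  0.94982914]
```

View pics/topfull.png

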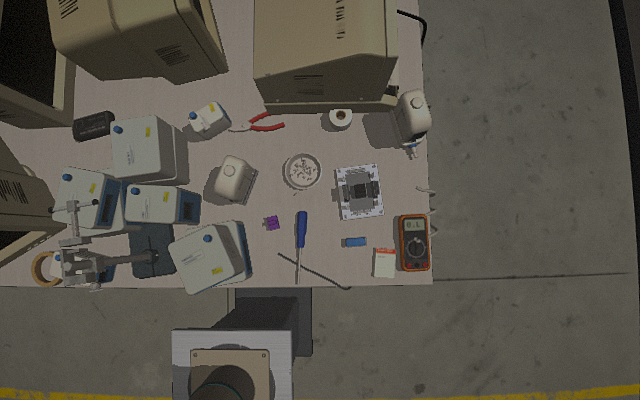

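Run:
```python
from h import *
s=cap("scene"); p=cap("top")
# triangulate pole top etc.
def tri(a,b):
    A=[];B=[]
    for c,q in((s,a),(p,b)):
        o=-c["_R"].T@c["_t"]; d=ray(c,q,0.0)-o; d/=np.linalg.norm(d); M=np.eye(3)-np.outer(d,d); A.append(M);B.append(M@o)
    return np.linalg.lstsq(np.vstack(A),np.hstack(B),rcond=None)[0].round(3)
print("clamp arm tip right", tri((165,62),(155,256)))
print("pole base",ray(s,(138,190),0).round(3), ray(p,(150,255),0.01).round(3))
b=ray(p,(150,255),0.01); 
for z in (.1,.2,.3,.4,.45,.5,.6): print(z,proj(s,[b[0],b[1],z]).round(),proj(p,[b[0],b[1],z]).round())
print("front stack knob",tri((178,134),(208,238)),"2nd stack knob", tri((152,88),(118,130)),tri((219,88),(118,130)), "pump top",tri((265,143),(236,162)))
cv2.imwrite("pics/l.png",np.hstack([cv2.resize(s["image"][30:230,0:250],(500,400)),cv2.resize(p["image"][140:300,20:140],(300,400))])[:,:,::-1])
```

```text
clamp arm tip right [0.363 0.031 0.358]
pole base [0.352 0.225 0.   ] [0.35  0.209 0.01 ]
0.1 [133. 157.] [132. 257.]
0.2 [123. 118.] [108. 260.]
0.3 [111.  74.] [ 78. 263.]
0.4 [99. 24.] [ 38. 268.]
0.45 [92. -4.] [ 13. 271.]
0.5 [ 84. -34.] [-16. 274.]
0.6 [  67. -100.] [-87. 282.]
front stack knob [0.374 0.005 0.212] 2nd stack knob [0.567 0.251 0.195] [0.637 0.205 0.184] pump top [ 0.557 -0.043  0.134]
```

View pics/l.png

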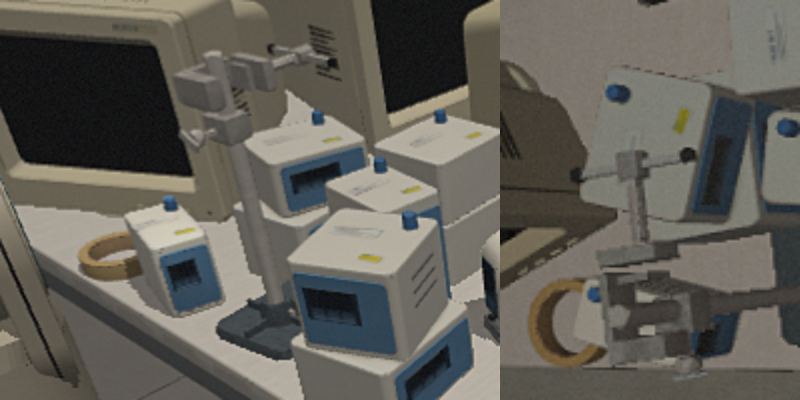

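The left picture shows a stand with its clamp at about (0.35–0.45, 0.21), 0.34 m high, and pump stacks up to 0.21 m. I'll raise the tool to about 0.5 m before crossing.

Request:
{"op": "apply_moves", "data": {"plan": [{"dz": -40,"claw": -1},{"dz": -40,"claw": -1},{"dz": -40,"claw": -1},{"dz": -40,"claw": -1},{"dz": -40,"claw": -1},{"dz": -40,"claw": -1},{"dz": -20,"wz": 0.12,"claw": -1},{"dz": -20,"wz": 0.12,"claw": -1},{"wz": 0.12,"claw": -1},{"wz": 0.12,"claw": -1},{"wz": 0.12,"claw": -1},{"wz": 0.12,"claw": -1}]}}

```text
$.plan[0]: bad value
```

```bash
cat >> h.py <<'E'
def st():
    s=robot.observe(); R=Ro.from_quat(s["ee_rot"]).as_matrix()
    print("t %.2f"%s["time"],"pos",np.round(s["tool_pos"],4),"yaz %.3f"%np.arctan2(R[1,1],R[0,1]),"zax",R[:,2].round(3),"F",np.round(s["ft_force"],1),"open %.3f gf %.1f"%(s["opening"],s["grasp_force"]),"q",np.round(s["qpos"],2))
    return s,R
def to(tgt,yaz=None):
    s,R=st(); d=R.T@(np.array(tgt)-s["tool_pos"])*1000; print("tool shift mm",d.round(1))
    if yaz is not None: print("wz",round(-((yaz-np.arctan2(R[1,1],R[0,1])+np.pi)%(2*np.pi)-np.pi),3))
E
python3 - <<'E'
from h import *
to([.43,.2,.5],.11); to([.5,-.345,.4])
E
```

```text
t 1.30 pos [0.2282 0.6086 0.2165] yaz 1.212 zax [-0.  0. -1.] F [0.4 0.4 0.1] open 1.000 gf 0.0 q [-1.28  0.63  0.04  1.52 -0.03  1.   -0.02]
tool shift mm [-332.4 -311.7 -283.5]
wz 1.102
t 1.30 pos [0.2282 0.6086 0.2165] yaz 1.212 zax [-0.  0. -1.] F [0.4 0.4 0.1] open 1.000 gf 0.0 q [-1.28  0.63  0.04  1.52 -0.03  1.   -0.02]
tool shift mm [-589.4 -797.5 -183.6]
```

Request:
{"op": "apply_moves", "data": {"plan": [{"dx": 0,"dy": 0,"dz": -40,"wx": 0,"wy": 0,"wz": 0,"claw": -1},{"dx": 0,"dy": 0,"dz": -40,"wx": 0,"wy": 0,"wz": 0,"claw": -1},{"dx": 0,"dy": 0,"dz": -40,"wx": 0,"wy": 0,"wz": 0,"claw": -1},{"dx": 0,"dy": 0,"dz": -40,"wx": 0,"wy": 0,"wz": 0,"claw": -1},{"dx": 0,"dy": 0,"dz": -40,"wx": 0,"wy": 0,"wz": 0,"claw": -1},{"dx": 0,"dy": 0,"dz": -40,"wx": 0,"wy": 0,"wz": 0,"claw": -1},{"dx": 0,"dy": 0,"dz": -20,"wx": 0,"wy": 0,"wz": 0.12,"claw": -1},{"dx": 0,"dy": 0,"dz": -20,"wx": 0,"wy": 0,"wz": 0.12,"claw": -1},{"dx": 0,"dy": 0,"dz": 0,"wx": 0,"wy": 0,"wz": 0.12,"claw": -1},{"dx": 0,"dy": 0,"dz": 0,"wx": 0,"wy": 0,"wz": 0.12,"claw": -1},{"dx": 0,"dy": 0,"dz": 0,"wx": 0,"wy": 0,"wz": 0.12,"claw": -1},{"dx": 0,"dy": 0,"dz": 0,"wx": 0,"wy": 0,"wz": 0.12,"claw": -1}]}}

```text
time: 2.3
tool_pos: [0.2282, 0.6086, 0.4966]
ee_rot: [0.516, 0.856, 0.0, -0.0]
ft_force: [-0.7, 0.4, 0.1]
opening: 0.999
grasp_force: 0.0
```

Run:
```python
from h import *
to([.43,.2,.5],.11); to([.5,-.345,.4])
```

```text
t 2.30 pos [0.2282 0.6086 0.4966] yaz 0.486 zax [-0.  0. -1.] F [-0.7  0.4  0.1] open 0.999 gf 0.0 q [-1.36  0.51  0.22  0.98 -0.11  1.66 -0.69]
tool shift mm [-455.5  -12.4   -3.5]
wz 0.376
t 2.30 pos [0.2282 0.6086 0.4966] yaz 0.486 zax [-0.  0. -1.] F [-0.7  0.4  0.1] open 0.999 gf 0.0 q [-1.36  0.51  0.22  0.98 -0.11  1.66 -0.69]
tool shift mm [-970.1 -205.1   96.4]
```

Request:
{"op": "apply_moves", "data": {"plan": [{"dx": -38,"dy": 0,"dz": 0,"wx": 0,"wy": 0,"wz": 0,"claw": -1},{"dx": -38,"dy": 0,"dz": 0,"wx": 0,"wy": 0,"wz": 0,"claw": -1},{"dx": -38,"dy": 0,"dz": 0,"wx": 0,"wy": 0,"wz": 0,"claw": -1},{"dx": -38,"dy": 0,"dz": 0,"wx": 0,"wy": 0,"wz": 0,"claw": -1},{"dx": -38,"dy": 0,"dz": 0,"wx": 0,"wy": 0,"wz": 0,"claw": -1},{"dx": -38,"dy": 0,"dz": 0,"wx": 0,"wy": 0,"wz": 0,"claw": -1},{"dx": -38,"dy": 0,"dz": 0,"wx": 0,"wy": 0,"wz": 0,"claw": -1},{"dx": -38,"dy": 0,"dz": 0,"wx": 0,"wy": 0,"wz": 0,"claw": -1},{"dx": -38,"dy": 0,"dz": 0,"wx": 0,"wy": 0,"wz": 0,"claw": -1},{"dx": -38,"dy": -6,"dz": 0,"wx": 0,"wy": 0,"wz": 0,"claw": -1},{"dx": -38,"dy": -6,"dz": 0,"wx": 0,"wy": 0,"wz": 0,"claw": -1},{"dx": -38,"dy": -6,"dz": 0,"wx": 0,"wy": 0,"wz": 0,"claw": -1}]}}

```text
time: 3.3
tool_pos: [0.428, 0.1963, 0.4967]
ee_rot: [0.514, 0.858, 0.0, -0.0]
ft_force: [0.5, 0.0, 0.4]
opening: 0.997
grasp_force: 0.0
```

Request:
{"op": "apply_moves", "data": {"plan": [{"dx": -39,"dy": -14,"dz": 0,"wx": 0,"wy": 0,"wz": 0,"claw": -1},{"dx": -39,"dy": -14,"dz": 0,"wx": 0,"wy": 0,"wz": 0,"claw": -1},{"dx": -39,"dy": -14,"dz": 0,"wx": 0,"wy": 0,"wz": 0,"claw": -1},{"dx": -39,"dy": -14,"dz": 0,"wx": 0,"wy": 0,"wz": 0,"claw": -1},{"dx": -39,"dy": -14,"dz": 0,"wx": 0,"wy": 0,"wz": 0,"claw": -1},{"dx": -39,"dy": -14,"dz": 0,"wx": 0,"wy": 0,"wz": 0,"claw": -1},{"dx": -39,"dy": -14,"dz": 10,"wx": 0,"wy": 0,"wz": 0,"claw": -1},{"dx": -39,"dy": -14,"dz": 15,"wx": 0,"wy": 0,"wz": 0,"claw": -1},{"dx": -39,"dy": -14,"dz": 20,"wx": 0,"wy": 0,"wz": 0,"claw": -1},{"dx": -39,"dy": -14,"dz": 20,"wx": 0,"wy": 0,"wz": 0,"claw": -1},{"dx": -39,"dy": -14,"dz": 20,"wx": 0,"wy": 0,"wz": 0,"claw": -1},{"dx": -39,"dy": -14,"dz": 20,"wx": 0,"wy": 0,"wz": 0,"claw": -1}]}}

```text
time: 4.3
tool_pos: [0.498, -0.2767, 0.3993]
ee_rot: [0.513, 0.858, 0.0, 0.0]
ft_force: [1.6, -1.0, -0.3]
opening: 0.999
grasp_force: 0.0
```

Request:
{"op": "apply_moves", "data": {"plan": [{"dx": 0,"dy": 0,"dz": 30,"wx": 0,"wy": 0,"wz": 0.12,"claw": 0},{"dx": 0,"dy": 0,"dz": 30,"wx": 0,"wy": 0,"wz": 0.12,"claw": 0},{"dx": 0,"dy": 0,"dz": 30,"wx": 0,"wy": 0,"wz": 0.12,"claw": 0},{"dx": 0,"dy": 0,"dz": 30,"wx": 0,"wy": 0,"wz": 0,"claw": 0},{"dx": 0,"dy": 0,"dz": 0,"wx": 0,"wy": 0,"wz": 0,"claw": 0},{"dx": 0,"dy": 0,"dz": 0,"wx": 0,"wy": 0,"wz": 0,"claw": 0}]}}

```text
time: 4.8
tool_pos: [0.4976, -0.2745, 0.2795]
ee_rot: [0.659, 0.752, -0.0, -0.001]
ft_force: [0.4, -1.1, 0.3]
opening: 0.612
grasp_force: 0.0
```

Run:
```python
from h import *
st(); p=cap("wrist","w1.png")
for t in ("dock_seat","cap_tab","parts_dish"):
    print(t,[(np.round(d["position"],4).tolist(),round(d["conf"],2),proj(p,d["position"]).round().tolist()) for d in tip_of(p,t)][:4])
m=cut_out(p,"clip_dock"); 
for d in m[:1]:
    c=max(cv2.findContours(d["mask"].astype(np.uint8),0,2)[0],key=cv2.contourArea); w=np.array([ray(p,q[0],0.014)[:2] for q in c])*1000
    r=cv2.minAreaRect(w.astype(np.float32)); print(d["conf"],r)
```

```text
t 4.80 pos [ 0.4976 -0.2745  0.2795] yaz 0.133 zax [-0.002  0.001 -1.   ] F [ 0.4 -1.1  0.3] open 0.612 gf 0.0 q [ 0.01  0.52  0.7   1.68 -0.37  1.08  0.96]
dock_seat [([0.5071, -0.3394, 0.0128], 0.91, [319.0, 215.0])]
cap_tab [([0.4249, -0.1201, 0.026], 0.68, [277.0, 43.0]), ([0.5108, -0.3405, 0.0395], 0.63, [321.0, 222.0])]
parts_dish [([0.5591, -0.2007, 0.0003], 0.72, [369.0, 123.0])]
0.88 ((506.2423095703125, -347.88525390625), (135.92654418945312, 118.26492309570312), 6.115462779998779)
```

View pics/w1.png

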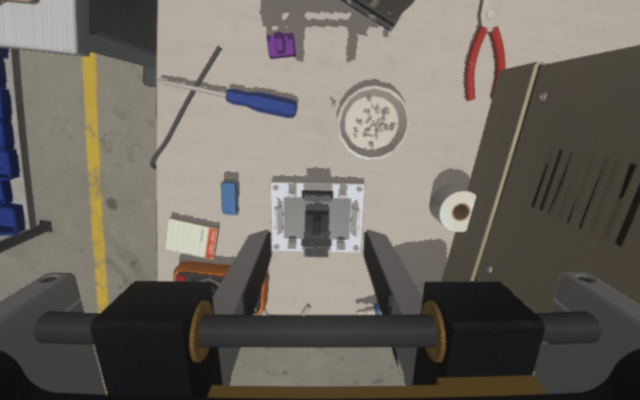

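The wrist picture shows the dock at (317,217) with the black cap at (317,228), the purple cap far off at (281,45), and the dish at (373,120). Now I measure the dock precisely from its plate corners.

```bash
cat >> h.py <<'E'
def corners(p,x0,x1,y0,y1,name):
    a=p["image"][y0:y1,x0:x1]; cv2.imwrite("pics/"+name,cv2.resize(a,None,fx=6,fy=6,interpolation=cv2.INTER_CUBIC)[:,:,::-1])
E
python3 - <<'E'
from h import *
p=cap("wrist"); corners(p,262,374,160,262,"d1.png")
E
```

```text
(no output)
```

View pics/d1.png

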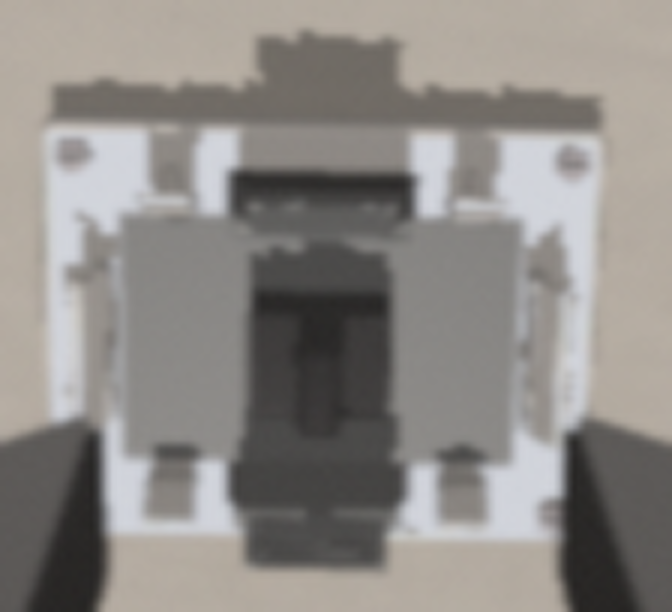

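The crop shows the whole dock, with the cap tab at crop (318,370). The plate corners are at crop (47,125) and (603,130), and the bottom edge lies at about y=537.

Run:
```python
from h import *
p=cap("wrist")
g=lambda x,y,z=.014: ray(p,(262-.4+x/6,160-.4+y/6),z)[:2]
TL,TR,B1,B2,L,R=[g(*q) for q in((47,125),(603,130),(120,535),(540,540),(52,415),(588,420))]
print(TL,TR,B1,B2,"len",np.linalg.norm(TR-TL))
a=lambda d: np.arctan2(d[1],d[0])
print("yaws",a(TR-TL),a(B2-B1),a(TL-L)-np.pi/2,a(TR-R)-np.pi/2)
y=(a(TR-TL)+a(B2-B1)+a(TL-L)-np.pi/2+a(TR-R)-np.pi/2)/4
ex=np.array([np.cos(y),np.sin(y)]);ey=np.array([-ex[1],ex[0]])
top=((TL+TR)/2)@ey; bot=((B1+B2)/2)@ey; print("width",top-bot)
cx=((TL+TR+L+R)/4)@ex; c=ex*cx+ey*(top+bot)/2; print("yaw",y,"centre",c)
P=[g(122,213,.014),g(522,218,.014),g(512,462,.014),g(125,457,.014)]
print("seat pad",np.mean(P,0), a(P[1]-P[0]),a(P[2]-P[3]))
print("tab top centre", g(318,415,.052),g(318,355,.052))
print(proj(p,[*c,.052]))
```

```text
[ 0.43333771 -0.29974258] [ 0.56475699 -0.28351547] [ 0.46132645 -0.40309715] [ 0.56714885 -0.39051537] len 0.1324173158194753
yaws 0.12285408563718386 0.11833968134790154 0.10797511922371883 0.12149149590076735
width 0.10623322828481818
yaw 0.1176650955273929 centre [ 0.50517581 -0.34439102]
seat pad [ 0.5048613  -0.34465568] 0.11896142936899665 0.11762593328175086
tab top centre [ 0.50511615 -0.34970814] [ 0.50324166 -0.33543125]
[315.15379607 225.13356436]
```

Run:
```python
from h import *
to([.505,-.3445,.046],.118)
```

```text
t 5.15 pos [ 0.4985 -0.2754  0.2814] yaz 0.132 zax [ 0.002 -0.001 -1.   ] F [-0.4  0.5 -0.3] open 0.498 gf 0.0 q [ 0.01  0.52  0.7   1.68 -0.38  1.08  0.96]
tool shift mm [-69.1  -3.2 235.4]
wz 0.014
```

Request:
{"op": "apply_moves", "data": {"plan": [{"dx": -35,"dy": -1.5,"dz": 20,"wx": 0,"wy": 0,"wz": 0.014,"claw": 0},{"dx": -34,"dy": -1.5,"dz": 35,"wx": 0,"wy": 0,"wz": 0,"claw": 0},{"dx": 0,"dy": 0,"dz": 35,"wx": 0,"wy": 0,"wz": 0,"claw": 0},{"dx": 0,"dy": 0,"dz": 35,"wx": 0,"wy": 0,"wz": 0,"claw": 0},{"dx": 0,"dy": 0,"dz": 30,"wx": 0,"wy": 0,"wz": 0,"claw": 0},{"dx": 0,"dy": 0,"dz": 30,"wx": 0,"wy": 0,"wz": 0,"claw": 0},{"dx": 0,"dy": 0,"dz": 25,"wx": 0,"wy": 0,"wz": 0,"claw": 0},{"dx": 0,"dy": 0,"dz": 15,"wx": 0,"wy": 0,"wz": 0,"claw": 0},{"dx": 0,"dy": 0,"dz": 10,"wx": 0,"wy": 0,"wz": 0,"claw": 0},{"dx": 0,"dy": 0,"dz": 0,"wx": 0,"wy": 0,"wz": 0,"claw": 0},{"dx": 0,"dy": 0,"dz": 0,"wx": 0,"wy": 0,"wz": 0,"claw": 0}]}}

```text
time: 6.07
tool_pos: [0.5036, -0.3393, 0.0507]
ee_rot: [0.664, 0.748, 0.0, 0.0]
ft_force: [-0.0, 0.2, 0.9]
opening: 0.501
grasp_force: 0.0
```

Run:
```python
from h import *
to([.505,-.3445,.045],.118); p=cap("wrist","w2.png")
print(proj(p,[.505,-.3445,.052]))
for t in ("cap_tab","dock_seat"): print(t,[(np.round(d["position"],4).tolist(),round(d["conf"],2)) for d in tip_of(p,t)][:3])
```

```text
t 6.07 pos [ 0.5036 -0.3393  0.0507] yaz 0.118 zax [ 0.001 -0.    -1.   ] F [-0.   0.2  0.9] open 0.501 gf 0.0 q [ 0.25  0.84  0.5   1.78 -0.61  0.68  1.21]
tool shift mm [-5.4  0.7  5.7]
wz -0.0
[319.801869   260.86368596]
cap_tab [([0.5076, -0.3422, 0.0397], 0.94)]
dock_seat []
```

View pics/w2.png

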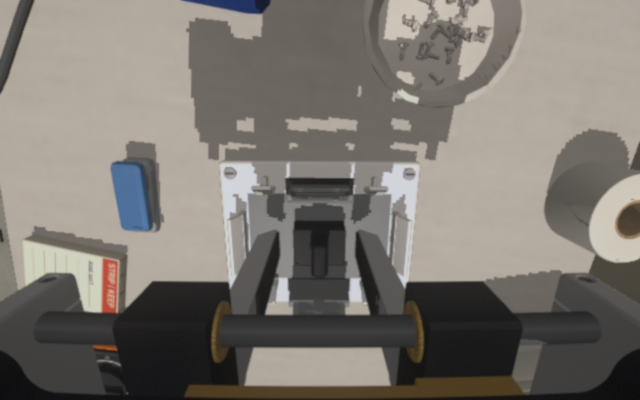

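The picture shows the fingers on both sides of the tab, at about (319,250). I go down the last bit, close, and pull straight up.

Request:
{"op": "apply_moves", "data": {"plan": [{"dx": -4.5,"dy": 0,"dz": 3,"wx": 0,"wy": 0,"wz": 0,"claw": 0},{"dx": 0,"dy": 0,"dz": 2.5,"wx": 0,"wy": 0,"wz": 0,"claw": 0.3},{"dx": 0,"dy": 0,"dz": 0,"wx": 0,"wy": 0,"wz": 0,"claw": 1},{"dx": 0,"dy": 0,"dz": 0,"wx": 0,"wy": 0,"wz": 0,"claw": 1},{"dx": 0,"dy": 0,"dz": 0,"wx": 0,"wy": 0,"wz": 0,"claw": 1},{"dx": 0,"dy": 0,"dz": 0,"wx": 0,"wy": 0,"wz": 0,"claw": 1},{"dx": 0,"dy": 0,"dz": 0,"wx": 0,"wy": 0,"wz": 0,"claw": 1},{"dx": 0,"dy": 0,"dz": 0,"wx": 0,"wy": 0,"wz": 0,"claw": 1}]}}

```text
time: 6.88
tool_pos: [0.5045, -0.3433, 0.0448]
ee_rot: [0.664, 0.748, 0.0, 0.0]
ft_force: [1.0, 0.2, -0.8]
opening: 0.104
grasp_force: 30.0
```

Run:
```python
from h import *
to([.505,-.3445,.045],.118)
```

```text
t 6.88 pos [ 0.5045 -0.3433  0.0448] yaz 0.118 zax [ 0.001 -0.    -1.   ] F [ 1.   0.2 -0.8] open 0.104 gf 30.0 q [ 0.26  0.85  0.49  1.77 -0.61  0.67  1.22]
tool shift mm [-1.3  0.3 -0.2]
wz 0.0
```

Request:
{"op": "apply_moves", "data": {"plan": [{"dx": 0,"dy": 0,"dz": -4,"wx": 0,"wy": 0,"wz": 0,"claw": 1},{"dx": 0,"dy": 0,"dz": -4,"wx": 0,"wy": 0,"wz": 0,"claw": 1},{"dx": 0,"dy": 0,"dz": -4,"wx": 0,"wy": 0,"wz": 0,"claw": 1},{"dx": 0,"dy": 0,"dz": -4,"wx": 0,"wy": 0,"wz": 0,"claw": 1},{"dx": 0,"dy": 0,"dz": -10,"wx": 0,"wy": 0,"wz": 0,"claw": 1},{"dx": 0,"dy": 0,"dz": -15,"wx": 0,"wy": 0,"wz": 0,"claw": 1},{"dx": 0,"dy": 0,"dz": -25,"wx": 0,"wy": 0,"wz": 0,"claw": 1},{"dx": 0,"dy": 0,"dz": -25,"wx": 0,"wy": 0,"wz": 0,"claw": 1},{"dx": 0,"dy": 0,"dz": 0,"wx": 0,"wy": 0,"wz": 0,"claw": 1}]}}

```text
time: 7.63
tool_pos: [0.5051, -0.3462, 0.1413]
ee_rot: [0.665, 0.747, 0.0, 0.004]
ft_force: [0.4, -1.2, -0.9]
opening: 0.103
grasp_force: 30.0
```

Run:
```python
from h import *
to([.56,-.198,.10]); p=cap("wrist","w3.png")
print("tcp px",proj(p,robot.observe()["tool_pos"]))
for t in ("cap_tab","parts_dish","dock_seat"): print(t,[(np.round(d["position"],4).tolist(),round(d["conf"],2)) for d in tip_of(p,t)][:3])
```

```text
t 7.63 pos [ 0.5051 -0.3462  0.1413] yaz 0.117 zax [ 0.006 -0.005 -1.   ] F [ 0.4 -1.2 -0.9] open 0.103 gf 30.0 q [ 0.2   0.73  0.59  1.72 -0.52  0.84  1.15]
tool shift mm [141.   71.6  40.8]
tcp px [317.65374078 248.33726001]
cap_tab [([0.5042, -0.344, 0.1394], 0.71), ([0.3726, -0.3345, -0.0008], 0.49)]
parts_dish [([0.5572, -0.199, -0.0002], 0.91)]
dock_seat [([0.5046, -0.3429, 0.013], 0.68)]
```

Request:
{"op": "apply_moves", "data": {"plan": [{"dx": 20,"dy": 10,"dz": 0,"wx": 0,"wy": 0,"wz": 0,"claw": 1},{"dx": 30,"dy": 15,"dz": 0,"wx": 0,"wy": 0,"wz": 0,"claw": 1},{"dx": 30,"dy": 15,"dz": 0,"wx": 0,"wy": 0,"wz": 0,"claw": 1},{"dx": 30,"dy": 15,"dz": 0,"wx": 0,"wy": 0,"wz": 0,"claw": 1},{"dx": 20,"dy": 10,"dz": 10,"wx": 0,"wy": 0,"wz": 0,"claw": 1},{"dx": 10,"dy": 6,"dz": 20,"wx": 0,"wy": 0,"wz": 0,"claw": 1},{"dx": 0,"dy": 0,"dz": 20,"wx": 0,"wy": 0,"wz": 0,"claw": 1},{"dx": 0,"dy": 0,"dz": 20,"wx": 0,"wy": 0,"wz": 0,"claw": 1},{"dx": 0,"dy": 0,"dz": 15,"wx": 0,"wy": 0,"wz": 0,"claw": 1},{"dx": 0,"dy": 0,"dz": 8,"wx": 0,"wy": 0,"wz": 0,"claw": 1},{"dx": 0,"dy": 0,"dz": 0,"wx": 0,"wy": 0,"wz": 0,"claw": 1},{"dx": 0,"dy": 0,"dz": 0,"wx": 0,"wy": 0,"wz": 0,"claw": 1}]}}

```text
time: 8.83
tool_pos: [0.5572, -0.1961, 0.0422]
ee_rot: [0.664, 0.747, -0.0, -0.001]
ft_force: [-0.1, -0.9, -0.4]
opening: 0.103
grasp_force: 30.0
```

Run:
```python
from h import *
to([.559,-.199,.038])
```

```text
t 8.83 pos [ 0.5572 -0.1961  0.0422] yaz 0.117 zax [-0.001  0.    -1.   ] F [-0.1 -0.9 -0.4] open 0.103 gf 30.0 q [-0.01  0.84  0.5   1.83 -0.65  0.64  1.  ]
tool shift mm [-3.1  1.4  4.2]
```

Request:
{"op": "apply_moves", "data": {"plan": [{"dx": -2,"dy": 1,"dz": 4,"wx": 0,"wy": 0,"wz": 0,"claw": 1},{"dx": 0,"dy": 0,"dz": 0,"wx": 0,"wy": 0,"wz": 0,"claw": 1},{"dx": 0,"dy": 0,"dz": 0,"wx": 0,"wy": 0,"wz": 0,"claw": 0.3},{"dx": 0,"dy": 0,"dz": 0,"wx": 0,"wy": 0,"wz": 0,"claw": 0.1},{"dx": 0,"dy": 0,"dz": 0,"wx": 0,"wy": 0,"wz": 0,"claw": 0.1},{"dx": 0,"dy": 0,"dz": 0,"wx": 0,"wy": 0,"wz": 0,"claw": 0.1},{"dx": 0,"dy": 0,"dz": -20,"wx": 0,"wy": 0,"wz": 0,"claw": 0.1},{"dx": 0,"dy": 0,"dz": -40,"wx": 0,"wy": 0,"wz": 0,"claw": 0.1},{"dx": 0,"dy": 0,"dz": -40,"wx": 0,"wy": 0,"wz": 0,"claw": -1},{"dx": 0,"dy": 0,"dz": -40,"wx": 0,"wy": 0,"wz": 0,"claw": -1},{"dx": 0,"dy": 0,"dz": -40,"wx": 0,"wy": 0,"wz": 0,"claw": -1},{"dx": 0,"dy": 0,"dz": -40,"wx": 0,"wy": 0,"wz": 0,"claw": -1}]}}

```text
time: 9.83
tool_pos: [0.5585, -0.1977, 0.2608]
ee_rot: [0.664, 0.747, -0.0, -0.0]
ft_force: [0.6, -0.0, 0.0]
opening: 0.698
grasp_force: 0.0
```

Request:
{"op": "apply_moves", "data": {"plan": [{"dx": 0,"dy": 0,"dz": -20,"wx": 0,"wy": 0,"wz": 0.12,"claw": -1},{"dx": 0,"dy": 0,"dz": 0,"wx": 0,"wy": 0,"wz": 0.12,"claw": -1},{"dx": 0,"dy": 0,"dz": 0,"wx": 0,"wy": 0,"wz": 0.12,"claw": -1},{"dx": 0,"dy": 0,"dz": 0,"wx": 0,"wy": 0,"wz": 0.12,"claw": -1},{"dx": 0,"dy": 0,"dz": 0,"wx": 0,"wy": 0,"wz": 0.12,"claw": -1},{"dx": 0,"dy": 0,"dz": 0,"wx": 0,"wy": 0,"wz": 0.12,"claw": -1},{"dx": 0,"dy": 0,"dz": 0,"wx": 0,"wy": 0,"wz": 0.12,"claw": -1},{"dx": 0,"dy": 0,"dz": 0,"wx": 0,"wy": 0,"wz": 0.12,"claw": -1},{"dx": 0,"dy": 0,"dz": 0,"wx": 0,"wy": 0,"wz": 0.12,"claw": -1},{"dx": 0,"dy": 0,"dz": 0,"wx": 0,"wy": 0,"wz": 0.12,"claw": -1},{"dx": 0,"dy": 0,"dz": 0,"wx": 0,"wy": 0,"wz": 0.12,"claw": -1},{"dx": 0,"dy": 0,"dz": 0,"wx": 0,"wy": 0,"wz": 0.12,"claw": -1}]}}

```text
time: 10.83
tool_pos: [0.559, -0.1976, 0.2788]
ee_rot: [0.993, 0.121, 0.0, -0.0]
ft_force: [-0.5, 0.2, 0.7]
opening: 1.0
grasp_force: 0.0
```

Run:
```python
from h import *
to([.49,-.02,.33],-1.97); 
s=cap("scene")
for t in ("dust_cap","parts_dish"): print(t,[(np.round(d["position"],4).tolist(),round(d["conf"],2)) for d in tip_of(s,t)][:3])
```

```text
t 10.83 pos [ 0.559  -0.1976  0.2788] yaz -1.328 zax [ 0.  0. -1.] F [-0.5  0.2  0.7] open 1.000 gf 0.0 q [-0.32  0.72  1.13  1.62 -0.68  1.24 -0.39]
tool shift mm [ -24.2 -189.   -51.2]
wz 0.642
dust_cap [([0.5564, -0.2022, 0.0013], 0.64), ([0.4289, -0.1226, 0.0031], 0.49)]
parts_dish [([0.5622, -0.1996, -0.0043], 0.79)]
```

Request:
{"op": "apply_moves", "data": {"plan": [{"dx": -5,"dy": -35,"dz": -10,"wx": 0,"wy": 0,"wz": 0,"claw": -1},{"dx": -5,"dy": -39,"dz": -10,"wx": 0,"wy": 0,"wz": 0,"claw": -1},{"dx": -5,"dy": -39,"dz": -10,"wx": 0,"wy": 0,"wz": 0,"claw": -1},{"dx": -5,"dy": -39,"dz": -10,"wx": 0,"wy": 0,"wz": 0,"claw": -1},{"dx": -4,"dy": -37,"dz": -11,"wx": 0,"wy": 0,"wz": 0,"claw": -1},{"dx": 0,"dy": 0,"dz": 0,"wx": 0,"wy": 0,"wz": 0.107,"claw": -1},{"dx": 0,"dy": 0,"dz": 0,"wx": 0,"wy": 0,"wz": 0.107,"claw": -1},{"dx": 0,"dy": 0,"dz": 0,"wx": 0,"wy": 0,"wz": 0.107,"claw": -1},{"dx": 0,"dy": 0,"dz": 0,"wx": 0,"wy": 0,"wz": 0.107,"claw": -1},{"dx": 0,"dy": 0,"dz": 0,"wx": 0,"wy": 0,"wz": 0.107,"claw": -1},{"dx": 0,"dy": 0,"dz": 0,"wx": 0,"wy": 0,"wz": 0.107,"claw": -1},{"dx": 0,"dy": 0,"dz": 0,"wx": 0,"wy": 0,"wz": 0,"claw": -1}]}}

```text
time: 11.98
tool_pos: [0.4891, -0.0206, 0.3298]
ee_rot: [0.981, -0.195, 0.0, -0.0]
ft_force: [0.3, -0.2, 0.6]
opening: 0.995
grasp_force: 0.0
```

Run:
```python
from h import *
st(); p=cap("wrist","w4.png")
for t in ("pump_foot","pump_grip"): print(t,[(np.round(d["position"],4).tolist(),round(d["conf"],2),proj(p,d["position"]).round().tolist()) for d in tip_of(p,t)][:3])
m=cut_out(p,"pump_foot")
for d in m[:2]: ys,xs=np.nonzero(d["mask"]); print(d["conf"],xs.min(),xs.max(),ys.min(),ys.max())
np.save("m4.npy",m[0]["mask"]); 
x0,y0=max(xs.min()-15,0),max(ys.min()-15,0)
a=p["image"][y0:min(ys.max()+15,400),x0:xs.max()+15]; k=min(800/a.shape[1],600/a.shape[0]); print("crop",x0,y0,k)
cv2.imwrite("pics/p4.png",cv2.resize(a,None,fx=k,fy=k,interpolation=cv2.INTER_CUBIC)[:,:,::-1])
```

```text
t 11.98 pos [ 0.4891 -0.0206  0.3298] yaz -1.964 zax [ 0.     0.001 -1.   ] F [ 0.3 -0.2  0.6] open 0.995 gf 0.0 q [-0.83  0.55  1.3   1.8  -0.56  1.23 -1.33]
pump_foot [([0.5367, -0.029, 0.0049], 0.78, [310.0, 133.0])]
pump_grip []
0.89 290 336 96 178
crop 275 81 5.357142857142857
```

View pics/p4.png

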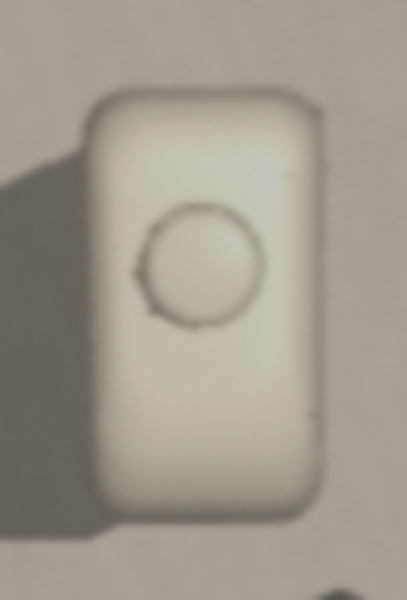

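The crop shows the pump from above, nearly aligned with the tool. Its side edges run from crop (88,130) to (96,475) on the left and stay at about (322) on the right, with the ends at y≈88 and y≈522.

Run:
```python
from h import *
p=cap("wrist"); k=5.357
for z in (.09,.1,.11,.12):
    g=lambda x,y: ray(p,(275-.4+x/k,81-.4+y/k),z)[:2]
    a=lambda d: np.arctan2(d[1],d[0])
    LT,LB,RT,RB=g(88,130),g(96,475),g(322,130),g(322,475)
    T,B=g(205,88),g(208,522)
    yw=a((LT+RT)-(LB+RB)); ex=np.array([np.cos(yw),np.sin(yw)]);ey=np.array([-ex[1],ex[0]])
    print(z,"yaw",round(yw,3),"w",abs(((LT+LB)-(RT+RB))@ey)/2,"len",(T-B)@ex,"centre",((LT+LB+RT+RB)/4).round(4),((T+B)/2).round(4))
print(proj(p,[.537,-.031,.1]))
```

```text
0.09 yaw -0.381 w 0.05533227688076651 len 0.10314463129593547 centre [ 0.5337 -0.0337] [ 0.5326 -0.0331]
0.1 yaw -0.381 w 0.05397377026710888 len 0.10061224564911388 centre [ 0.5344 -0.0341] [ 0.5333 -0.0335]
0.11 yaw -0.381 w 0.05261526365345116 len 0.09807986000229232 centre [ 0.535  -0.0345] [ 0.534 -0.034]
0.12 yaw -0.381 w 0.051256757039793446 len 0.09554747435547069 centre [ 0.5357 -0.0349] [ 0.5347 -0.0344]
[310.15895131 136.838961  ]
```

Run:
```python
from h import *
s=cap("scene");p=cap("top")
def tri(a,b):
    A=[];B=[]
    for c,q in((s,a),(p,b)):
        o=-c["_R"].T@c["_t"]; d=ray(c,q,0.0)-o; d/=np.linalg.norm(d); M=np.eye(3)-np.outer(d,d); A.append(M);B.append(M@o)
    X=np.linalg.lstsq(np.vstack(A),np.hstack(B),rcond=None)[0]; return X.round(3),(proj(s,X)-a).round(1)
print("mid pump knob",tri((190,112),(138,188)),tri((190,112),(118,130)),tri((190,112),(75,172)))
for z in (.1,.15,.2): print(z,"mid right edge",ray(p,(200,195),z).round(3),ray(p,(198,222),z).round(3),"front stack TR",ray(p,(240,222),z).round(3),ray(p,(248,270),z).round(3))
to([.534,-.034,.092],-1.952)
```

```text
mid pump knob (array([0.504, 0.162, 0.173]), array([2.4, 0.5])) (array([0.643, 0.291, 0.086]), array([13.9,  1.1])) (array([0.578, 0.321, 0.115]), array([-12.4,  -4.1]))
0.1 mid right edge [0.496 0.041 0.1  ] [0.432 0.045 0.1  ] front stack TR [ 0.43  -0.056  0.1  ] [ 0.317 -0.074  0.1  ]
0.15 mid right edge [0.491 0.023 0.15 ] [0.43  0.028 0.15 ] front stack TR [ 0.428 -0.068  0.15 ] [ 0.322 -0.085  0.15 ]
0.2 mid right edge [0.485 0.006 0.2  ] [0.428 0.01  0.2  ] front stack TR [ 0.426 -0.08   0.2  ] [ 0.327 -0.096  0.2  ]
t 12.33 pos [ 0.4892 -0.0206  0.3297] yaz -1.963 zax [ 0.  0. -1.] F [ 0.2  0.1 -0.8] open 1.002 gf 0.0 q [-0.83  0.55  1.3   1.8  -0.56  1.23 -1.33]
tool shift mm [ 46.5  -4.6 237.7]
wz -0.011
```

Request:
{"op": "apply_moves", "data": {"plan": [{"dx": 20,"dy": -2,"dz": 10,"wx": 0,"wy": 0,"wz": -0.011,"claw": -1},{"dx": 20,"dy": -2,"dz": 20,"wx": 0,"wy": 0,"wz": 0,"claw": -1},{"dx": 6.5,"dy": -0.6,"dz": 30,"wx": 0,"wy": 0,"wz": 0,"claw": -1},{"dx": 0,"dy": 0,"dz": 35,"wx": 0,"wy": 0,"wz": 0,"claw": -1},{"dx": 0,"dy": 0,"dz": 15,"wx": 0,"wy": 0,"wz": 0,"claw": -1},{"dx": 0,"dy": 0,"dz": 0,"wx": 0,"wy": 0,"wz": 0,"claw": -1}]}}

```text
time: 12.83
tool_pos: [0.5319, -0.0331, 0.2163]
ee_rot: [0.982, -0.19, -0.003, 0.0]
ft_force: [-0.7, 0.2, 0.1]
opening: 1.002
grasp_force: 0.0
```

Run:
```python
from h import *
to([.534,-.034,.092],-1.952); p=cap("wrist","w5.png")
for t in ("pump_foot","pump_grip"): print(t,[(np.round(d["position"],4).tolist(),round(d["conf"],2),proj(p,d["position"]).round().tolist()) for d in tip_of(p,t)][:3])
```

```text
t 12.83 pos [ 0.5319 -0.0331  0.2163] yaz -1.952 zax [-0.007  0.001 -1.   ] F [-0.7  0.2  0.1] open 1.002 gf 0.0 q [-0.64  0.71  1.11  1.86 -0.73  1.06 -1.19]
tool shift mm [  3.1  -0.2 124.3]
wz -0.0
pump_foot [([0.5383, -0.0316, 0.0029], 0.84, [313.0, 172.0])]
pump_grip []
```

Request:
{"op": "apply_moves", "data": {"plan": [{"dx": 1,"dy": 0,"dz": 25,"wx": 0,"wy": 0,"wz": 0,"claw": -1},{"dx": 1,"dy": 0,"dz": 30,"wx": 0,"wy": 0,"wz": 0,"claw": -1},{"dx": 0,"dy": 0,"dz": 30,"wx": 0,"wy": 0,"wz": 0,"claw": -1},{"dx": 0,"dy": 0,"dz": 20,"wx": 0,"wy": 0,"wz": 0,"claw": -1},{"dx": 0,"dy": 0,"dz": 15,"wx": 0,"wy": 0,"wz": 0,"claw": -1},{"dx": 0,"dy": 0,"dz": 0,"wx": 0,"wy": 0,"wz": 0,"claw": -0.5},{"dx": 0,"dy": 0,"dz": 0,"wx": 0,"wy": 0,"wz": 0,"claw": 1},{"dx": 0,"dy": 0,"dz": 0,"wx": 0,"wy": 0,"wz": 0,"claw": 1},{"dx": 0,"dy": 0,"dz": 0,"wx": 0,"wy": 0,"wz": 0,"claw": 1},{"dx": 0,"dy": 0,"dz": 0,"wx": 0,"wy": 0,"wz": 0,"claw": 1}]}}

```text
time: 13.82
tool_pos: [0.5368, -0.0347, 0.101]
ee_rot: [0.982, -0.19, 0.001, -0.0]
ft_force: [-0.2, -0.2, 0.2]
opening: 0.679
grasp_force: 0.0
```

Run:
```python
from h import *
to([.535,-.034,.092],-1.952)
```

```text
t 13.82 pos [ 0.5368 -0.0347  0.101 ] yaz -1.953 zax [ 0.002  0.    -1.   ] F [-0.2 -0.2  0.2] open 0.679 gf 0.0 q [-0.55  0.85  0.94  1.96 -0.94  0.85 -1.03]
tool shift mm [-2.   0.1  9. ]
wz -0.001
```

Request:
{"op": "apply_moves", "data": {"plan": [{"dx": -1,"dy": 0,"dz": 2,"wx": 0,"wy": 0,"wz": 0,"claw": -0.6},{"dx": -0.5,"dy": 0,"dz": 7,"wx": 0,"wy": 0,"wz": 0,"claw": -0.6},{"dx": 0,"dy": 0,"dz": 0,"wx": 0,"wy": 0,"wz": 0,"claw": -0.3},{"dx": 0,"dy": 0,"dz": 0,"wx": 0,"wy": 0,"wz": 0,"claw": 1},{"dx": 0,"dy": 0,"dz": 0,"wx": 0,"wy": 0,"wz": 0,"claw": 1},{"dx": 0,"dy": 0,"dz": 0,"wx": 0,"wy": 0,"wz": 0,"claw": 1},{"dx": 0,"dy": 0,"dz": 0,"wx": 0,"wy": 0,"wz": 0,"claw": 1},{"dx": 0,"dy": 0,"dz": 0,"wx": 0,"wy": 0,"wz": 0,"claw": 1},{"dx": 0,"dy": 0,"dz": 0,"wx": 0,"wy": 0,"wz": 0,"claw": 1}]}}

```text
time: 14.57
tool_pos: [0.5346, -0.0339, 0.0906]
ee_rot: [0.982, -0.19, 0.0, -0.0]
ft_force: [0.8, 0.7, -2.4]
opening: 0.57
grasp_force: 30.0
```

Run:
```python
from h import *
to([.535,-.034,.092],-1.952)
```

```text
t 14.57 pos [ 0.5346 -0.0339  0.0906] yaz -1.953 zax [ 0.  0. -1.] F [ 0.8  0.7 -2.4] open 0.570 gf 30.0 q [-0.54  0.86  0.93  1.97 -0.95  0.84 -1.02]
tool shift mm [ 0.4 -0.1 -1.4]
wz -0.001
```

Request:
{"op": "apply_moves", "data": {"plan": [{"dx": 0,"dy": 0,"dz": -5,"wx": 0,"wy": 0,"wz": 0,"claw": 1},{"dx": 0,"dy": 0,"dz": -15,"wx": 0,"wy": 0,"wz": 0,"claw": 1},{"dx": 0,"dy": 0,"dz": -25,"wx": 0,"wy": 0,"wz": 0,"claw": 1},{"dx": 0,"dy": 0,"dz": -25,"wx": 0,"wy": 0,"wz": 0,"claw": 1},{"dx": 0,"dy": 0,"dz": -25,"wx": 0,"wy": 0,"wz": 0,"claw": 1},{"dx": 0,"dy": 0,"dz": -20,"wx": 0,"wy": 0,"wz": 0,"claw": 1},{"dx": 0,"dy": 0,"dz": -5,"wx": 0,"wy": 0,"wz": 0,"claw": 1},{"dx": 0,"dy": 0,"dz": 0,"wx": 0,"wy": 0,"wz": 0,"claw": 1}]}}

```text
time: 15.23
tool_pos: [0.5349, -0.0341, 0.2116]
ee_rot: [0.982, -0.19, 0.001, -0.0]
ft_force: [0.9, 1.2, -4.7]
opening: 0.57
grasp_force: 30.0
```

Request:
{"op": "apply_moves", "data": {"plan": [{"dx": 2,"dy": 8,"dz": 0,"wx": 0,"wy": 0,"wz": 0,"claw": 1},{"dx": 6,"dy": 20,"dz": 0,"wx": 0,"wy": 0,"wz": 0,"claw": 1},{"dx": 10,"dy": 34,"dz": 0,"wx": 0,"wy": 0,"wz": 0,"claw": 1},{"dx": 10,"dy": 34,"dz": 0,"wx": 0,"wy": 0,"wz": 0,"claw": 1},{"dx": 10,"dy": 34,"dz": 0,"wx": 0,"wy": 0,"wz": 0,"claw": 1},{"dx": 10,"dy": 34,"dz": 0,"wx": 0,"wy": 0,"wz": 0,"claw": 1},{"dx": 10,"dy": 34,"dz": 0,"wx": 0,"wy": 0,"wz": 0,"claw": 1},{"dx": 10,"dy": 34,"dz": 0,"wx": 0,"wy": 0,"wz": 0,"claw": 1},{"dx": 10,"dy": 34,"dz": 0,"wx": 0,"wy": 0,"wz": 0,"claw": 1},{"dx": 7,"dy": 22,"dz": 0,"wx": 0,"wy": 0,"wz": 0,"claw": 1},{"dx": 3,"dy": 11,"dz": 0,"wx": 0,"wy": 0,"wz": 0,"claw": 1},{"dx": 0,"dy": 0,"dz": 0,"wx": 0,"wy": 0,"wz": -0.05,"claw": 1}]}}

```text
time: 16.23
tool_pos: [0.5018, -0.348, 0.209]
ee_rot: [0.986, -0.168, -0.002, 0.001]
ft_force: [0.1, 1.6, -4.6]
opening: 0.568
grasp_force: 30.0
```

Request:
{"op": "apply_moves", "data": {"plan": [{"dx": 0,"dy": 0,"dz": 0,"wx": 0,"wy": 0,"wz": -0.09,"claw": 1},{"dx": 0,"dy": 0,"dz": 0,"wx": 0,"wy": 0,"wz": -0.1,"claw": 1},{"dx": 0,"dy": 0,"dz": 0,"wx": 0,"wy": 0,"wz": -0.1,"claw": 1},{"dx": 0,"dy": 0,"dz": 0,"wx": 0,"wy": 0,"wz": -0.1,"claw": 1},{"dx": 0,"dy": 0,"dz": 0,"wx": 0,"wy": 0,"wz": -0.06,"claw": 1},{"dx": 0,"dy": 0,"dz": 0,"wx": 0,"wy": 0,"wz": 0,"claw": 1},{"dx": 0,"dy": 0,"dz": 0,"wx": 0,"wy": 0,"wz": 0,"claw": 1}]}}

```text
time: 16.82
tool_pos: [0.504, -0.3433, 0.2094]
ee_rot: [0.998, 0.058, -0.001, -0.001]
ft_force: [0.6, 0.2, -4.0]
opening: 0.573
grasp_force: 30.0
```

Run:
```python
from h import *
to([.5048,-.344,.2],-1.453)
s,R=robot.observe(),None
ex=np.array([np.cos(.118),np.sin(.118)]);ey=np.array([-ex[1],ex[0]])
for n in("scene","top","wrist"):
    p=cap(n,"c_%s.png"%n)
    for t in ("pump_foot","pump_grip","dock_seat","clip_dock"):
        for d in tip_of(p,t)[:2]:
            X=np.array(d["position"]); r=X[:2]-s["tool_pos"][:2]
            print(n,t,X.round(4),round(d["conf"],2),"rel tcp along dock x,y (mm)",(r@ex*1000).round(1),(r@ey*1000).round(1))
```

```text
t 16.82 pos [ 0.504  -0.3433  0.2094] yaz -1.455 zax [-0.002  0.002 -1.   ] F [ 0.6  0.2 -4. ] open 0.573 gf 30.0 q [ 0.06  0.73  0.86  1.66 -0.62  1.06 -0.34]
tool shift mm [0.7 0.8 9.4]
wz -0.002
scene pump_foot [ 0.5055 -0.3459  0.1162] 0.87 rel tcp along dock x,y (mm) 1.1 -2.8
scene pump_grip [ 0.5042 -0.3401  0.2182] 0.94 rel tcp along dock x,y (mm) 0.5 3.2
scene dock_seat [ 0.5078 -0.3466  0.0159] 0.55 rel tcp along dock x,y (mm) 3.3 -3.7
scene clip_dock [ 0.5071 -0.3456  0.0013] 0.74 rel tcp along dock x,y (mm) 2.8 -2.7
scene clip_dock [ 3.609e-01 -1.889e-01  1.000e-04] 0.22 rel tcp along dock x,y (mm) -124.0 170.2
top pump_foot [ 0.503  -0.3426  0.1186] 0.93 rel tcp along dock x,y (mm) -1.0 0.8
top pump_grip [ 0.5074 -0.3422  0.221 ] 0.7 rel tcp along dock x,y (mm) 3.5 0.7
top dock_seat [ 0.5092 -0.3491  0.0138] 0.8 rel tcp along dock x,y (mm) 4.4 -6.4
top clip_dock [ 0.5031 -0.3451 -0.0038] 0.57 rel tcp along dock x,y (mm) -1.2 -1.7
wrist pump_foot [ 0.5041 -0.3434  0.1195] 0.58 rel tcp along dock x,y (mm) 0.0 -0.1
wrist dock_seat [ 0.5593 -0.1968  0.031 ] 0.23 rel tcp along dock x,y (mm) 72.1 139.0
```

Request:
{"op": "apply_moves", "data": {"plan": [{"dx": 0,"dy": 2,"dz": 10,"wx": 0,"wy": 0,"wz": -0.002,"claw": 1},{"dx": 0,"dy": 0,"dz": 20,"wx": 0,"wy": 0,"wz": 0,"claw": 1},{"dx": 0,"dy": 0,"dz": 20,"wx": 0,"wy": 0,"wz": 0,"claw": 1},{"dx": 0,"dy": 0,"dz": 15,"wx": 0,"wy": 0,"wz": 0,"claw": 1},{"dx": 0,"dy": 0,"dz": 10,"wx": 0,"wy": 0,"wz": 0,"claw": 1},{"dx": 0,"dy": 0,"dz": 2,"wx": 0,"wy": 0,"wz": 0,"claw": 1},{"dx": 0,"dy": 0,"dz": 0,"wx": 0,"wy": 0,"wz": 0,"claw": 1},{"dx": 0,"dy": 0,"dz": 0,"wx": 0,"wy": 0,"wz": 0,"claw": 1}]}}

```text
time: 18.23
tool_pos: [0.5051, -0.3469, 0.1343]
ee_rot: [0.998, 0.06, 0.0, 0.001]
ft_force: [0.7, 0.3, -4.6]
opening: 0.569
grasp_force: 30.0
```

Run:
```python
from h import *
to([.5048,-.345,.1046],-1.453)
p=cap("scene","s6.png"); q=cap("top"); w=cap("wrist")
a=p["image"][165:285,310:430]; a=cv2.resize(a,(400,400),interpolation=cv2.INTER_CUBIC); b=cv2.resize(w["image"],(640,400))[:, 120:520]
cv2.imwrite("pics/s6c.png",np.hstack([a,b])[:,:,::-1])
```

```text
t 18.23 pos [ 0.5051 -0.3469  0.1343] yaz -1.451 zax [ 0.001 -0.001 -1.   ] F [ 0.7  0.3 -4.6] open 0.569 gf 30.0 q [ 0.11  0.81  0.79  1.72 -0.7   0.92 -0.26]
tool shift mm [-0.1 -2.  29.7]
wz 0.002
```

View pics/s6c.png

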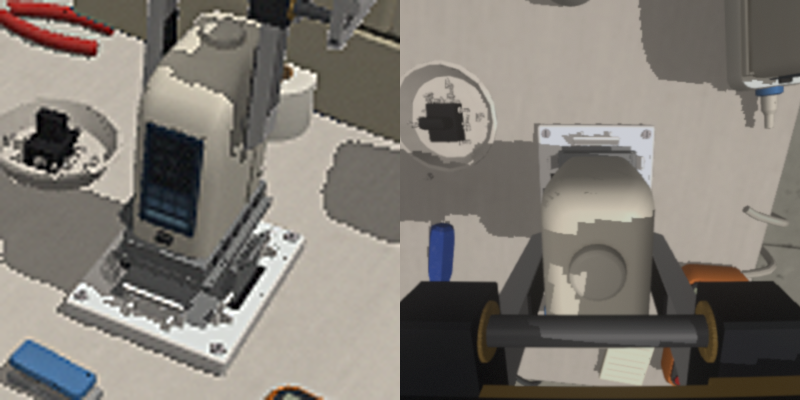

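The picture shows the cap standing in the dish. The pump is over the dock between the snap arms, roughly centred. The dock's far corners are at wrist pixels (255,124) and (377,124).

Run:
```python
from h import *
p=cap("wrist")
a,b=ray(p,(255,124),.014)[:2],ray(p,(376.5,124),.014)[:2]
ex=np.array([np.cos(.118),np.sin(.118)]); m=(a+b)/2
d=a-b; print("len",np.linalg.norm(d),"yaw",np.arctan2(d[1],d[0])-np.pi/2,"centre",m-.068*ex)
s=robot.observe()["tool_pos"]; r=m-.068*ex-s[:2]; print("dock rel tcp x,y",r@ex*1000,(r@np.array([-ex[1],ex[0]]))*1000)
```

```text
len 0.1097617001186834 yaw 0.12012192791994991 centre [ 0.50512724 -0.34554529]
dock rel tcp x,y -0.059508315397896014 1.139264252530828
```

Request:
{"op": "apply_moves", "data": {"plan": [{"dx": -0.5,"dy": -1.2,"dz": 2,"wx": 0,"wy": 0,"wz": 0,"claw": 1},{"dx": 0,"dy": 0,"dz": 3,"wx": 0,"wy": 0,"wz": 0,"claw": 1},{"dx": 0,"dy": 0,"dz": 3,"wx": 0,"wy": 0,"wz": 0,"claw": 1},{"dx": 0,"dy": 0,"dz": 3,"wx": 0,"wy": 0,"wz": 0,"claw": 1},{"dx": 0,"dy": 0,"dz": 3,"wx": 0,"wy": 0,"wz": 0,"claw": 1},{"dx": 0,"dy": 0,"dz": 0,"wx": 0,"wy": 0,"wz": 0,"claw": 1},{"dx": 0,"dy": 0,"dz": 0,"wx": 0,"wy": 0,"wz": 0,"claw": 1}]}}

```text
time: 19.02
tool_pos: [0.5043, -0.3453, 0.1196]
ee_rot: [0.998, 0.06, 0.0, 0.0]
ft_force: [0.7, -0.5, -2.8]
opening: 0.572
grasp_force: 30.0
```

Run:
```python
from h import *
to([.505,-.3455,.1046],-1.451)
```

```text
t 19.02 pos [ 0.5043 -0.3453  0.1196] yaz -1.451 zax [ 0. -0. -1.] F [ 0.7 -0.5 -2.8] open 0.572 gf 30.0 q [ 0.11  0.82  0.77  1.73 -0.72  0.89 -0.25]
tool shift mm [ 0.6  0.2 15. ]
wz -0.0
```

Request:
{"op": "apply_moves", "data": {"plan": [{"dx": 0,"dy": 0,"dz": 2,"wx": 0,"wy": 0,"wz": 0,"claw": 1},{"dx": 0,"dy": 0,"dz": 2,"wx": 0,"wy": 0,"wz": 0,"claw": 1},{"dx": 0,"dy": 0,"dz": 2,"wx": 0,"wy": 0,"wz": 0,"claw": 1},{"dx": 0,"dy": 0,"dz": 2,"wx": 0,"wy": 0,"wz": 0,"claw": 1},{"dx": 0,"dy": 0,"dz": 0,"wx": 0,"wy": 0,"wz": 0,"claw": 1},{"dx": 0,"dy": 0,"dz": 0,"wx": 0,"wy": 0,"wz": 0,"claw": 1}]}}

```text
time: 19.52
tool_pos: [0.505, -0.3465, 0.1138]
ee_rot: [0.998, 0.06, 0.001, 0.001]
ft_force: [-0.9, -0.4, 10.4]
opening: 0.569
grasp_force: 30.0
```

Run:
```python
from h import *
to([.505,-.3455,.1046],-1.451); print(robot.observe()["torque"])
```

```text
t 19.52 pos [ 0.505  -0.3465  0.1138] yaz -1.451 zax [ 0.003 -0.002 -1.   ] F [-0.9 -0.4 10.4] open 0.569 gf 30.0 q [ 0.12  0.83  0.77  1.74 -0.73  0.88 -0.24]
tool shift mm [ 0.1 -1.   9.2]
wz -0.0
[ 0.22294164  0.41645758 -0.10934526]
```

Request:
{"op": "apply_moves", "data": {"plan": [{"dx": 0,"dy": 0,"dz": 2,"wx": 0,"wy": 0,"wz": 0,"claw": 1},{"dx": 0,"dy": 0,"dz": 2,"wx": 0,"wy": 0,"wz": 0,"claw": 1},{"dx": 0,"dy": 0,"dz": 2,"wx": 0,"wy": 0,"wz": 0,"claw": 1},{"dx": 0,"dy": 0,"dz": 2,"wx": 0,"wy": 0,"wz": 0,"claw": 1},{"dx": 0,"dy": 0,"dz": 0,"wx": 0,"wy": 0,"wz": 0,"claw": 1},{"dx": 0,"dy": 0,"dz": 0,"wx": 0,"wy": 0,"wz": 0,"claw": 1}]}}

```text
time: 20.02
tool_pos: [0.5045, -0.3446, 0.1044]
ee_rot: [0.998, 0.06, 0.0, -0.001]
ft_force: [-1.5, 3.1, 8.8]
opening: 0.567
grasp_force: 30.0
```

Run:
```python
from h import *
to([.505,-.3455,.1046],-1.451); print(robot.observe()["torque"])
```

```text
t 20.02 pos [ 0.5045 -0.3446  0.1044] yaz -1.451 zax [ 0.001  0.001 -1.   ] F [-1.5  3.1  8.8] open 0.567 gf 30.0 q [ 0.12  0.84  0.76  1.74 -0.74  0.86 -0.24]
tool shift mm [ 0.4  0.9 -0.2]
wz 0.0
[ 0.47144388  0.38766002 -0.06979095]
```

Request:
{"op": "apply_moves", "data": {"plan": [{"dx": 0,"dy": 0,"dz": 1.5,"wx": 0,"wy": 0,"wz": 0,"claw": 1},{"dx": 0,"dy": 0,"dz": 1.5,"wx": 0,"wy": 0,"wz": 0,"claw": 1},{"dx": 0,"dy": 0,"dz": 0,"wx": 0,"wy": 0,"wz": 0,"claw": 1},{"dx": 0,"dy": 0,"dz": 0,"wx": 0,"wy": 0,"wz": 0,"claw": 1},{"dx": 0,"dy": 0,"dz": 0,"wx": 0,"wy": 0,"wz": 0,"claw": 1}]}}

```text
time: 20.43
tool_pos: [0.5045, -0.3446, 0.1043]
ee_rot: [0.998, 0.06, 0.001, -0.001]
ft_force: [-5.1, 5.9, 29.3]
opening: 0.57
grasp_force: 30.0
```

Run:
```python
from h import *
st(); print(robot.observe()["torque"])
for n in("scene","top","wrist"):
    p=cap(n,"e_%s.png"%n)
    for t in ("pump_foot","pump_grip","dust_cap"):
        for d in tip_of(p,t)[:2]: print(n,t,np.round(d["position"],4),round(d["conf"],2))
st()
```

```text
t 20.43 pos [ 0.5045 -0.3446  0.1043] yaz -1.450 zax [ 0.003  0.003 -1.   ] F [-5.1  5.9 29.3] open 0.570 gf 30.0 q [ 0.12  0.84  0.75  1.75 -0.74  0.86 -0.23]
[1.83921704 1.33466753 0.05914234]
scene pump_foot [ 0.5013 -0.3474  0.0113] 0.94
scene pump_grip [ 0.504  -0.3448  0.1165] 0.87
scene dust_cap [ 0.4285 -0.1233  0.0023] 0.8
scene dust_cap [ 0.5596 -0.203  -0.0028] 0.74
top pump_foot [ 0.5024 -0.3444  0.0141] 0.77
top pump_grip [ 0.5065 -0.3447  0.1112] 0.79
top dust_cap [ 0.426  -0.1197  0.0048] 0.49
wrist pump_foot [ 0.5057 -0.3448  0.0158] 0.92
wrist dust_cap [ 0.4283 -0.1193 -0.0017] 0.87
wrist dust_cap [ 0.5627 -0.1996 -0.0017] 0.85
t 21.03 pos [ 0.5046 -0.3446  0.1043] yaz -1.450 zax [ 0.003  0.003 -1.   ] F [-4.4  6.6 28.6] open 0.567 gf 30.0 q [ 0.12  0.84  0.75  1.75 -0.74  0.86 -0.23]
```

```bash
python3 -c "
from h import *
print(robot.finish_job()); st()"
```

```text
the job is handed in; nothing more can be done
None
the job is handed in; nothing more can be done
```

The dust cap is in the parts dish and the pump is fully home on the dock, still gripped and pressed down at about 29 N; the job was handed in at about 21 s of the 72 s allowed (no verdict was returned).

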